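Put the balance weights back in their numbered rack

ROBOT

A 7-joint arm with a two-finger parallel gripper is mounted at the origin on the work surface. World frame = base frame: x ahead of the robot, y to its left, z up, the work surface at z = 0. Lengths are in m, angles in rad, forces in N, time in s.
With the tool pointing down it reaches from about 0.35 to 0.9 m from the base axis. Payload 8.1 kg.
Tool frame: the origin (TCP) lies midway between the tips of the shut fingers; the grasp point (between the pads) lies 19 mm behind it; z points along the fingers, y is the line along which they close (so a half turn about z gives the same grasp; the last joint's range is limited). The gripper opens to 92 mm and grips with 3 to 60 N. Pads are 19 mm wide; open, the fingers measure 130 mm over their backs; the gripper's body (75 mm by 190 mm) begins 47 mm behind the grasp point.
Start: joints at [-0.103, 0.434, 0.025, 1.573, -0.012, 1.134, -0.075], TCP at [0.625, -0, 0.2] pointing down, gripper open.
Joint ranges: [-2.62, 2.62], [-0.44, 2.09], [-1.27, 1.32], [0.08, 2.57], [-1.32, 4.46], [0.12, 2], [-2.74, 2.74]. Speed limits (rad/s): [2.22, 2.22, 3.01, 3.01, 3.14, 3.14, 3.14].

INTERFACE

Orientations are given as a rotation vector (axis times angle).
In Python, from cell import state, get_image, hand_in, recognise, place_of gives the robot as it stands. The module is installed in compiled form; this text tells all that it offers.
- The arm moves only by the shell command python3 -m creep 'ROWS' [FORCE]. ROWS is JSON, a list of rows, each a list of 7 numbers: the shift along the tool's x, y, z in cm, then the turn, a rotation vector about the tool's x, y, z in degrees, then the opening, from 0 (shut) to 1 (fully open). In form: [[dx, dy, dz, wx, wy, wz, gripper], ...]. A call has 1 to 5 rows; each row is the pose to reach, as a shift and turn from the pose commanded when the call began, along the tool's axes at that moment; what a row does not reach only later rows make up. A row lasts 1/8 s, in which the tool goes at most 62.5 mm and 10.7 degrees, less where a joint would pass 70% of its speed; a pose out of reach is approached as far as the arm can. A call with a gripper value outside its range is refused whole. The fingers move at their own pace and stop on an object; FORCE is the grip in N (left out, the last holds). Time passes only in rows, so rows that repeat a pose let the fingers close. It gives the time, the measured TCP pose, the force, the opening and the grip force at its end, in the units of the state.
- state(): the state, without advancing time (a new reading comes with each control period).
- get_image(name): name is "scene" or "side" or "wrist"; returns a dict with "color" (420x560x3 uint8, red, green, blue), "intrinsics" (3x3 intrinsics, pixels), "rvec" (rotation vector, rad) and "tvec" (3), from world to camera coordinates, as OpenCV has them. Camera axes: x right, y down, z forward; pixel columns grow to the right and rows downward; lengths in m; the calibration is good to about 2 mm. A picture is of the moment at which its call begins. There is no depth.
- hand_in(): hands the job in; it is judged then, once.
Trained networks look in the newest picture that a camera, given by its name, has taken for a name from the list of things; names that differ only in an ending like _2 or _b are one class to them, and where a whole thing is asked for, a point or a joint stands for the part that bears it (a point fixed in the world has none). Each returns a list of dicts, best first, with "p" (0 to 1); they miss things now and then, are a little off and sometimes report something else, mostly with a low value. They report only what shows in the picture. A call takes as long as a camera call.
- recognise(camera, name): "position" ([x, y, z] in m, in the coordinates of the camera as it stood for that picture, good to about 4 mm: the middle of the surface that is visible of it).
- place_of(camera, name): "position" ([x, y, z] in m, in the coordinates of the camera as it stood for that picture, good to about 4 mm: a listed point, or the origin of a listed thing).
The state is a dict: "time_s": time; "q": joint angles; "qvel": joint speeds; "joint_efforts": joint torques, N m; "eef_pos": TCP position; "ee_rot": TCP orientation; "contact_force": force on the tool from outside, world axes, zero at the start; "torque": the same for the moment, N m; "width": finger opening in m; "grip_force": force on a finger pad.
Only numpy, scipy, OpenCV 4.12 (cv2) and the standard library are available. Lean on these libraries where they do the work, as an engineer would, in place of code of your own. Each camera call takes 0.05 s, during which the arm holds its last target. There are 200 camera calls.

TASK

Put the two loose knobbed steel balance weights back in the wooden rack, whose pockets are numbered by brass pips: first the medium weight into pocket 2, next to the large weight already in pocket 1, and only then the small weight into pocket 3. Set each down gently, standing upright on the pocket's floor, and leave the large weight upright in its pocket.

Things in the scene. Friction and masses are not known exactly. Their poses are not given: they have to be found in the camera images.
- weight_medium_center (a point): Medium steel weight, loose, on the table left of the rack: upright cylinder 38 mm in diameter, 48 mm high, with a neck and a flat round knob 24 mm in diameter on top; 64 mm high in all, 0.5 kg. Point: on its axis, 32 mm above its underside; z up. A loupe, a pointed ring cone and a flat steel disc without a knob stand near: not to be used.
- weight_small_center (a point): Small steel weight, loose, on the table left of the rack: the same shape, cylinder 28 mm in diameter and 33 mm high, knob 18 mm in diameter, 46 mm high in all, 0.2 kg. Point: on its axis, 23 mm above its underside; z up.
- weight_large_center (a point): Large steel weight, loose, already standing in pocket 1: cylinder 50 mm in diameter and 50 mm high, knob 30 mm in diameter, 68 mm high in all, 0.9 kg. Point: on its axis, 34 mm above its underside; z up.
- rack: Fixed dark wooden rack, a block 296 x 94 x 22 mm lying on the table at any yaw, with four equal round pockets in a row, 72 mm apart, 60 mm in diameter and 8 mm deep. Beside each pocket 1 to 4 brass pips on the top give its number. Origin: centre of its underside; x along the row from pocket 1 to 4, y away from the pips, z up.
- pocket1 (a point): Centre of the floor of pocket 1 (one pip, end of the row), 14 mm above the table, 8 mm below the rack's top. Holds the large weight. Axes as the rack's.
- pocket2 (a point): Centre of the floor of pocket 2 (two pips), 72 mm along the rack's x from pocket 1, 14 mm above the table, 8 mm below the rack's top. Empty. Axes as the rack's.
- pocket3 (a point): Centre of the floor of pocket 3 (three pips), 72 mm along the rack's x from pocket 2, 14 mm above the table, 8 mm below the rack's top. Empty, as is pocket 4 beyond it. Axes as the rack's.

How it is judged:
By the outcome, as a careful person would: the job done as asked, in the order asked, and still so for the second after the job is handed in, with the robot touching nothing.
It also fails if it takes over 58 s, if anything falls off the work surface, if the arm or the gripper's body presses on something with over 40 N, if the wrist force passes 120 N, or if a joint passes its speed limit or range.

## Working session

There is one attempt and no reset: what is moved stays moved. The work goes in short steps, Python scripts to look and compute and a shell command to move; the robot and the scene stay as the last step left them, time stands still between calls to the robot, and variables do not carry over. Pictures are saved under pics/ and viewed, at most 10 in all, crops included, and the job is handed in when it is done.

```bash
mkdir -p pics; cat > h.py <<'E'
import numpy as np, cv2
from scipy.spatial.transform import Rotation as R
from cell import *
def cam(n):
    im=get_image(n); return im, R.from_rotvec(np.ravel(im["rvec"])).as_matrix(), np.ravel(im["tvec"])
def save(im,f): cv2.imwrite("pics/"+f, im["color"][:,:,::-1])
def w(Rm,t,p): return Rm.T@(np.array(p)-t)
def find(n,names):
    im,Rm,t=cam(n)
    for k in names:
        for d in place_of(n,k)[:3]: print(n,k,round(d["p"],2),np.round(w(Rm,t,d["position"]),4))
    return im
def ray(im,u,v,z):
    Rm=R.from_rotvec(np.ravel(im["rvec"])).as_matrix(); t=np.ravel(im["tvec"])
    d=Rm.T@np.linalg.inv(im["intrinsics"])@[u,v,1]; c=-Rm.T@t
    return c+d*(z-c[2])/d[2]
def tool(p,q=None):
    s=state(); return np.round(R.from_rotvec(s["ee_rot"]).as_matrix().T@(np.array(p)-s["eef_pos"])*100,2)
E
python3 - <<'E'
from h import *
N=["weight_medium_center","weight_small_center","weight_large_center","rack","pocket2","pocket3"]
a=find("scene",N); b=find("side",N)
cv2.imwrite("pics/a.png",np.vstack([cv2.resize(a["color"],(400,300)),cv2.resize(b["color"],(400,300))])[:,:,::-1])
save(a,"scene.png")
s=state(); print(s["time_s"],s["eef_pos"],R.from_rotvec(s["ee_rot"]).as_matrix().round(3))
E
```

```text
scene weight_medium_center 0.75 [0.6042 0.2522 0.0355]
scene weight_small_center 0.53 [0.6175 0.1129 0.0223]
scene weight_small_center 0.21 [ 0.5171 -0.2727  0.0143]
scene weight_large_center 0.64 [ 0.5172 -0.2807  0.048 ]
scene rack 0.66 [ 0.571  -0.1863  0.0028]
scene pocket2 0.86 [ 0.5482 -0.2126  0.0169]
scene pocket2 0.68 [ 0.5177 -0.2747  0.0141]
scene pocket2 0.66 [ 0.5859 -0.1506  0.0116]
scene pocket3 0.86 [ 0.5482 -0.2126  0.0169]
scene pocket3 0.68 [ 0.5177 -0.2747  0.0141]
scene pocket3 0.66 [ 0.5859 -0.1506  0.0116]
side weight_medium_center 0.64 [0.6054 0.2541 0.0298]
side weight_small_center 0.46 [0.6151 0.1144 0.0206]
side weight_large_center 0.65 [ 0.5228 -0.2765  0.0497]
side rack 0.59 [ 0.5792 -0.1807 -0.0018]
side pocket2 0.83 [ 0.5215 -0.2785  0.0146]
side pocket2 0.83 [ 0.583  -0.1443  0.0164]
side pocket2 0.61 [ 0.5559 -0.2092  0.0122]
side pocket3 0.83 [ 0.5215 -0.2785  0.0146]
side pocket3 0.83 [ 0.583  -0.1443  0.0164]
side pocket3 0.61 [ 0.5559 -0.2092  0.0122]
0.7 [ 6.25003986e-01 -2.36111465e-05  1.99544911e-01] [[-0.  1.  0.]
 [ 1.  0. -0.]
 [-0.  0. -1.]]
```

View pics/scene.png

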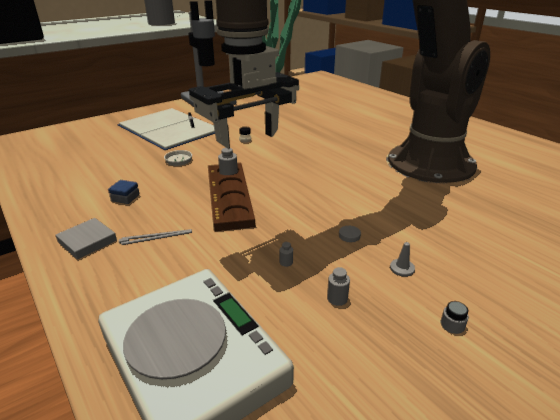

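View pics/a.png

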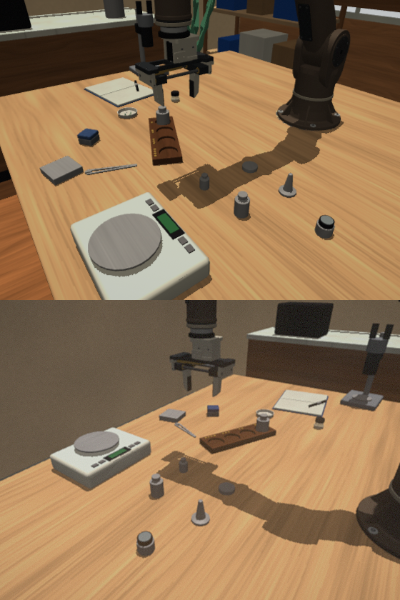

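The scene view shows the large weight at the far end of the rack (228,160), the small weight at (287,254) and the medium at (339,287). Both sets of network positions fit this. The disc is at (350,234), the cone at (403,258) and the loupe at (455,317). I'll approach the medium with the closing axis perpendicular to the rack row.

```bash
python3 -m creep '[[6,-0.5,0,0,0,9,0.65],[12,-1,0,0,0,18,0.65],[18,-1.5,0,0,0,26.5,0.65],[24,-2,2,0,0,26.5,0.65],[25.3,-2,2,0,0,26.5,0.65]]' 15
python3 - <<'E'
from h import *
a=find("wrist",["weight_medium_center","weight_small_center"]); save(a,"w1.png")
a,_,_=cam("scene")
for n,u,v in [("disc",350,238),("cone",403,268),("loupe",455,328)]: print(n,ray(a,u,v,0).round(3))
s=state(); print(s["eef_pos"],s["width"],tool([.605,.253,.017]))
E
```

```text
time_s: 1.32
eef_pos: [0.6021, 0.2589, 0.1777]
ee_rot: [-2.663, -1.661, 0.003]
contact_force: [0.1, 0.2, -0.1]
width: 0.0598
grip_force: 0.0
wrist weight_medium_center 0.64 [0.6045 0.2488 0.0311]
wrist weight_small_center 0.52 [0.6189 0.1145 0.023 ]
disc [0.454 0.131 0.   ]
cone [0.441 0.267 0.   ]
loupe [0.494 0.421 0.   ]
[0.60576306 0.25116409 0.17980985] 0.05958015631891238 [ 0.14 -0.17 16.28]
```

View pics/w1.png

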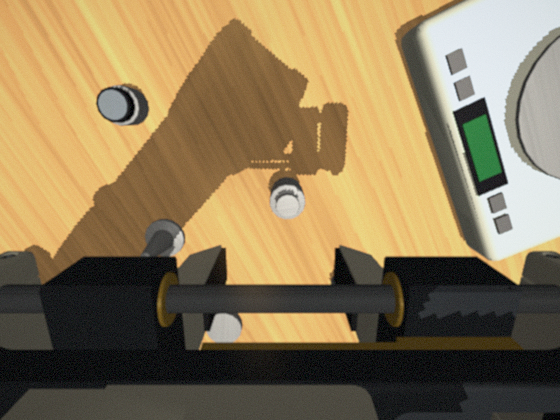

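The wrist view shows the medium weight's knob at (287,204), midway between the fingers. The loupe (122,105), cone (165,240), disc (225,325) and scale (right, beyond x = 410) are all clear.

```bash
python3 - <<'E'
from h import *
a,_,_=cam("wrist"); p=ray(a,287,203,.064); print(p, tool([p[0],p[1],.017]), tool([.605,.252,.017]))
print(R.from_rotvec(state()["ee_rot"]).as_matrix().round(3))
E
```

```text
[0.61055181 0.24550595 0.064     ] [-0.23  0.61 16.3 ] [ 0.1  -0.18 16.3 ]
[[ 0.449  0.894  0.001]
 [ 0.894 -0.449 -0.001]
 [-0.     0.001 -1.   ]]
```

The pixel came from a picture taken before the arm settled, so that ray is off. I'll descend partway and measure again.

```bash
python3 -m creep '[[0.1,-0.1,4,0,0,0,0.65],[0.1,-0.1,8,0,0,0,0.65],[0.1,-0.1,8,0,0,0,0.65]]'
python3 - <<'E'
from h import *
a=find("wrist",["weight_medium_center"]); save(a,"w2.png")
s=state(); print(s["eef_pos"],tool([.605,.252,.017]))
E
```

```text
time_s: 1.95
eef_pos: [0.6032, 0.251, 0.0973]
ee_rot: [2.674, 1.649, -0.009]
contact_force: [0.2, 0.1, 1.0]
width: 0.0596
grip_force: 0.0
wrist weight_medium_center 0.92 [0.6012 0.2491 0.032 ]
[0.60570433 0.25302886 0.10095331] [-0.13 -0.03  8.4 ]
```

View pics/w2.png

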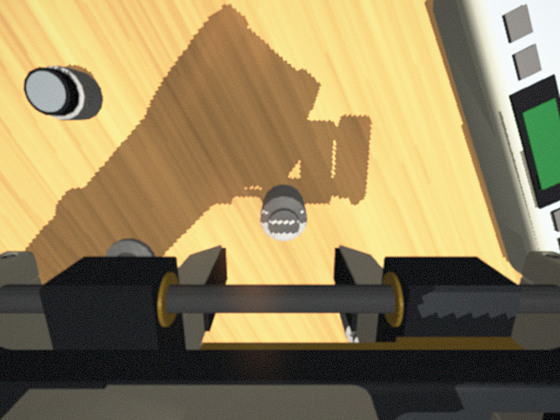

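The knob at (285,222) is centred between the fingers (185 to 378). Next I descend and grip.

```bash
python3 -m creep '[[-0.1,0,3,0,0,0,0.65],[-0.2,0,6,0,0,0,0.65],[-0.2,0,8.2,0,0,0,0.65],[-0.2,0,8.2,0,0,0,0.65],[-0.2,0,8.2,0,0,0,0.2]]' 20
python3 -m creep '[[0,0,0,0,0,0,0.2],[0,0,0,0,0,0,0.2],[0,0,0,0,0,0,0.2]]' 20
```

```text
time_s: 2.68
eef_pos: [0.6053, 0.2529, 0.0198]
ee_rot: [2.672, 1.652, 0.005]
contact_force: [0.1, -0.0, -0.8]
width: 0.0536
grip_force: 0.0
time_s: 3.05
eef_pos: [0.6054, 0.2526, 0.0188]
ee_rot: [2.671, 1.652, 0.005]
contact_force: [3.1, -1.1, 6.5]
width: 0.0354
grip_force: 20.0
```

```bash
python3 - <<'E'
from h import *
a=find("wrist",["weight_medium_center"]); b=find("side",["weight_medium_center"])
s=state();print(s["width"],s["contact_force"],s["torque"])
c=find("scene",["weight_medium_center"])
sc=c["color"][210:330,260:420]; sd=b["color"]
cv2.imwrite("pics/g1.png",np.hstack([cv2.resize(a["color"],(400,300)),cv2.resize(sc,(400,300))])[:,:,::-1])
E
```

```text
wrist weight_medium_center 0.61 [0.604  0.2452 0.0306]
side weight_medium_center 0.57 [0.6025 0.2564 0.0301]
0.03537728734625785 [ 2.28369307 -1.31459762  6.55419426] [-0.29293848 -0.51606161 -0.00446142]
scene weight_medium_center 0.66 [0.6012 0.2515 0.036 ]
```

View pics/g1.png

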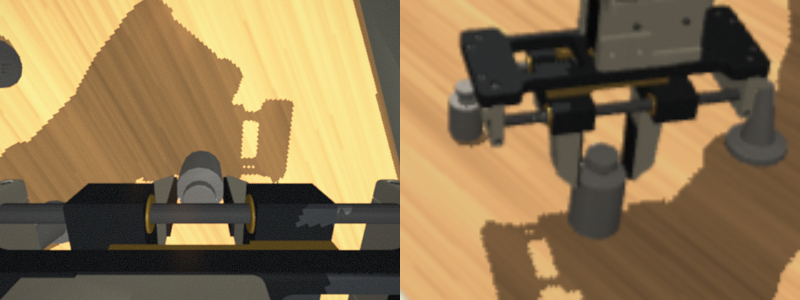

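The fingers hold the cylinder off its axis: the weight sits forward of the pads, towards image-up, which is tool +x. I'll ray-check the knob in both views.

```bash
python3 - <<'E'
from h import *
for n,u,v in [("wrist",280,260),("scene",340,273)]:
    a,_,_=cam(n); p=ray(a,u,v,.064); print(n,p, tool(p))
E
```

```text
wrist [0.60947033 0.26156813 0.064     ] [ 1.   -0.03 -4.52]
scene [0.60740277 0.2553631  0.064     ] [ 0.35  0.07 -4.52]
```

```bash
python3 -m creep '[[0,0,0,0,0,0,0.65],[0,0,0,0,0,0,0.65],[0,0,0,0,0,0,0.65],[0.6,0,0,0,0,0,0.65],[1.1,0,0,0,0,0,0.65]]' 20
python3 -m creep '[[0,0,0,0,0,0,0.65],[0,0,0,0,0,0,0.2],[0,0,0,0,0,0,0.2],[0,0,0,0,0,0,0.2],[0,0,0,0,0,0,0.2]]' 20
python3 - <<'E'
from h import *
a,_,_=cam("wrist"); c,_,_=cam("scene")
cv2.imwrite("pics/g2.png",np.hstack([cv2.resize(a["color"],(400,300)),cv2.resize(c["color"][210:330,260:420],(400,300))])[:,:,::-1])
E
```

```text
time_s: 4.08
eef_pos: [0.6086, 0.263, 0.0174]
ee_rot: [-2.671, -1.653, 0.0]
contact_force: [0.1, 0.4, -0.6]
width: 0.06
grip_force: 0.0
time_s: 4.7
eef_pos: [0.6095, 0.2619, 0.0179]
ee_rot: [2.671, 1.652, 0.002]
contact_force: [3.0, -1.5, 0.7]
width: 0.0346
grip_force: 19.7
```

View pics/g2.png

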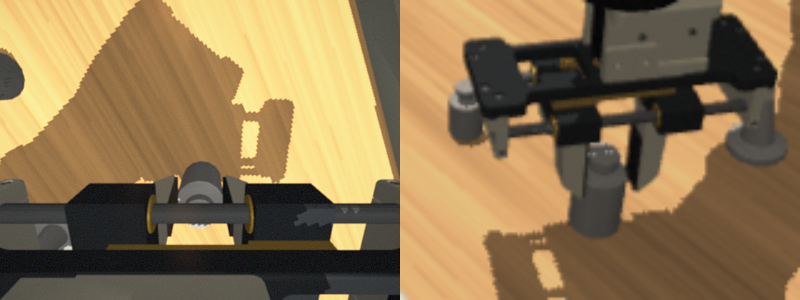

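The grip now looks centred, with a clean contact force. I'll lift and carry to pocket 2.

```bash
python3 -m creep '[[0,0,-2,0,0,0,0.2],[0,0,-6,0,0,0,0.2],[0,0,-10,0,0,0,0.2],[0,0,-12,0,0,0,0.2]]' 25
python3 - <<'E'
from h import *
a,_,_=cam("wrist")
s=state(); print(s["eef_pos"],s["width"],s["contact_force"],s["torque"],tool([.552,-.2115,.13]))
for d in place_of("wrist","weight_medium_center")[:1]: 
    _,Rm,t=cam("wrist"); p=w(Rm,t,d["position"]); print(d["p"],p,tool(p))
E
```

```text
time_s: 5.3
eef_pos: [0.6085, 0.2632, 0.1407]
ee_rot: [-2.67, -1.653, -0.003]
contact_force: [0.2, -0.8, -5.7]
width: 0.0342
grip_force: 24.5
[0.60936861 0.26366409 0.14276928] 0.03375049447766424 [ 1.28081913  0.57001755 -1.65203913] [ 0.0383721  -0.14577033 -0.05577597] [-45.1   16.04   1.12]
0.93 [0.60388911 0.25077958 0.15461083] [-1.29  0.14 -1.59]
```

```bash
python3 - <<'E'
from h import *
s=state(); M=R.from_rotvec(s["ee_rot"]).as_matrix(); out=[]
for n in ["scene","wrist"]:
    a,_,_=cam(n); c=a["color"].copy()
    c=cv2.resize(c,None,fx=4,fy=4) if n!="wrist" else c
    k=4 if n!="wrist" else 1
    for z,r,col in [(-4.6,1.2,(255,0,0)),(1.8,1.9,(0,255,0)),(-3.0,1.9,(255,255,0))]:
        th=np.linspace(0,2*np.pi,40); P=np.c_[r*np.cos(th),r*np.sin(th),0*th+z]/100
        P=P@M.T+s["eef_pos"]; q=cv2.projectPoints(P,np.ravel(a["rvec"]),np.ravel(a["tvec"]),a["intrinsics"],None)[0]
        cv2.polylines(c,[(q*k).astype(int)],True,col,1)
        if n!="wrist" and z==-3.0: m=(q.reshape(-1,2).mean(0)*k).astype(int)
    if n!="wrist": c=c[max(0,m[1]-210):,max(0,m[0]-200):][:420,:400]
    else: c=c[0:420,80:480]
    out.append(c)
print([o.shape for o in out])
cv2.imwrite("pics/g3.png",np.hstack(out)[:,:,::-1])
E
```

```text
[(420, 400, 3), (420, 400, 3)]
```

View pics/g3.png

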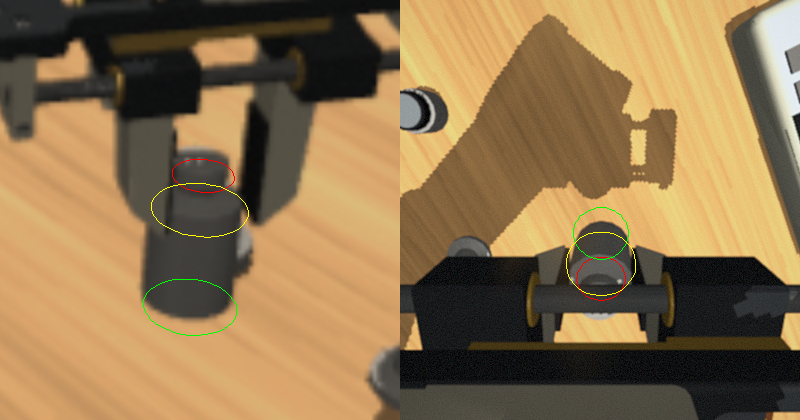

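With the expected outline drawn in, the weight sits about 9 mm towards tool −x in both views, so the first grasp was the centred one and the networks were right. I'll set it back down and regrip 0.9 cm back.

```bash
python3 -m creep '[[0,0,4,0,0,0,0.2],[0,0,8,0,0,0,0.2],[0,0,11,0,0,0,0.2],[0,0,12,0,0,0,0.2],[0,0,12,0,0,0,0.2]]'
python3 -m creep '[[0,0,0,0,0,0,0.65],[0,0,0,0,0,0,0.65],[0,0,0,0,0,0,0.65],[-0.5,0,0,0,0,0,0.65],[-0.9,0,0,0,0,0,0.65]]' 20
python3 -m creep '[[0,0,0,0,0,0,0.65],[0,0,0,0,0,0,0.2],[0,0,0,0,0,0,0.2],[0,0,0,0,0,0,0.2],[0,0,0,0,0,0,0.2]]' 20
python3 -m creep '[[0,0,-3,0,0,0,0.2],[0,0,-8,0,0,0,0.2],[0,0,-12,0,0,0,0.2],[0,0,-12,0,0,0,0.2]]' 25
python3 - <<'E'
from h import *
_,Rm,t=cam("wrist")
for d in place_of("wrist","weight_medium_center")[:1]: p=w(Rm,t,d["position"]); print(d["p"],p,tool(p))
s=state();print(s["eef_pos"],s["torque"],tool([.552,-.2115,.13]))
E
```

```text
time_s: 6.18
eef_pos: [0.6086, 0.2636, 0.0173]
ee_rot: [-2.67, -1.654, -0.001]
contact_force: [0.4, 0.6, 1.2]
width: 0.0342
grip_force: 24.7
time_s: 6.8
eef_pos: [0.6044, 0.2537, 0.0175]
ee_rot: [2.672, 1.653, -0.0]
contact_force: [-0.7, 0.6, -0.6]
width: 0.0591
grip_force: 0.0
time_s: 7.42
eef_pos: [0.6043, 0.2546, 0.0175]
ee_rot: [-2.671, -1.653, 0.0]
contact_force: [-1.7, 0.9, 1.5]
width: 0.036
grip_force: 20.0
time_s: 7.92
eef_pos: [0.6066, 0.255, 0.1405]
ee_rot: [2.671, 1.652, 0.009]
contact_force: [0.2, -0.2, -5.1]
width: 0.0351
grip_force: 25.0
0.83 [0.60204148 0.24968313 0.15677028] [-0.46  0.02 -2.04]
[0.60386837 0.25392469 0.13638784] [ 0.00219669  0.09073865 -0.03485395] [-43.96  16.13   0.68]
```

```bash
python3 -m creep '[[-5.5,2,0,0,0,0,0.2],[-11,4,0,0,0,0,0.2],[-16.5,6,0,0,0,0,0.2],[-22,8,0,0,0,0,0.2],[-27.5,10,0,0,0,0,0.2]]'
python3 -m creep '[[-5.5,2,0,0,0,0,0.2],[-11,4,0,0,0,0,0.2],[-15,5.6,0,0,0,0,0.2],[-16.5,6.1,0,0,0,0,0.2],[-16.5,6.1,0,0,0,0,0.2]]'
python3 - <<'E'
from h import *
s=state(); M=R.from_rotvec(s["ee_rot"]).as_matrix()
print(s["eef_pos"],s["width"])
for n in ["wrist","side","scene"]:
    find(n,["pocket2","weight_large_center","rack","weight_medium_center"])
a,_,_=cam("wrist");save(a,"w5.png")
E
```

```text
time_s: 8.65
eef_pos: [0.5693, -0.0383, 0.1352]
ee_rot: [-2.67, -1.652, 0.005]
contact_force: [0.4, -0.9, -5.5]
width: 0.0358
grip_force: 25.0
time_s: 9.28
eef_pos: [0.5509, -0.2119, 0.1359]
ee_rot: [-2.672, -1.649, 0.003]
contact_force: [0.3, 1.0, -5.0]
width: 0.0355
grip_force: 25.0
[ 0.55093378 -0.21188146  0.13585039] 0.035490449106770544
wrist pocket2 0.88 [ 0.5532 -0.2115  0.0137]
wrist pocket2 0.83 [ 0.5858 -0.1443  0.0166]
wrist rack 0.74 [ 0.5796 -0.1806 -0.0042]
wrist weight_medium_center 0.63 [ 0.5479 -0.2157  0.1506]
side pocket2 0.98 [ 0.5849 -0.1444  0.0149]
side pocket2 0.66 [ 0.5224 -0.2777  0.0153]
side pocket2 0.65 [ 0.5568 -0.2118  0.0131]
side weight_large_center 0.64 [ 0.5267 -0.2761  0.0495]
side rack 0.88 [ 0.5795 -0.1795 -0.0006]
side weight_medium_center 0.86 [ 0.552  -0.2057  0.1518]
scene pocket2 0.95 [ 0.5494 -0.2114  0.0182]
scene pocket2 0.83 [ 0.5835 -0.1501  0.009 ]
scene pocket2 0.78 [ 0.5185 -0.2736  0.0154]
scene weight_large_center 0.58 [ 0.5183 -0.2766  0.049 ]
scene rack 0.65 [ 0.5772 -0.1838  0.0032]
scene weight_medium_center 0.9 [ 0.55   -0.2084  0.1548]
```

View pics/w5.png

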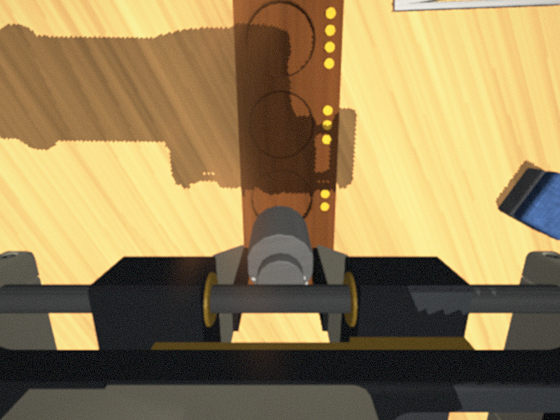

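Pips 4, 3 and 2 are visible along the rack at (330,40), (327,125) and (325,200), and the weight hangs over pocket 2. The three cameras put pocket 2 at (0.553, −0.211), so I'll lower there.

```bash
python3 -m creep '[[0.1,0.2,3,0,0,0,0.2],[0.1,0.2,6,0,0,0,0.2],[0.1,0.2,8.5,0,0,0,0.2],[0.1,0.2,9.8,0,0,0,0.2],[0.1,0.2,10.3,0,0,0,0.2]]'
python3 -m creep '[[0,0,0,0,0,0,0.2],[0,0,0.1,0,0,0,0.2]]'
python3 - <<'E'
from h import *
s=state();print(s["eef_pos"],s["contact_force"])
E
```

```text
time_s: 10.7
eef_pos: [0.5545, -0.2113, 0.0342]
ee_rot: [-2.671, -1.653, 0.0]
contact_force: [0.3, -0.2, -3.8]
width: 0.0356
grip_force: 25.0
time_s: 10.95
eef_pos: [0.5553, -0.2116, 0.0345]
ee_rot: [2.67, 1.652, 0.002]
contact_force: [1.0, -0.9, -4.6]
width: 0.0357
grip_force: 25.0
[ 0.55530709 -0.211576    0.03449307] [ 0.9646861  -0.90190029 -4.55726929]
```

Not on the floor yet; I'll lower in 1 mm steps.

```bash
python3 -m creep '[[0,0,0.1,0,0,0,0.2],[0,0,0.2,0,0,0,0.2],[0,0,0.2,0,0,0,0.2]]'
python3 -m creep '[[0,0,0.1,0,0,0,0.2],[0,0,0.1,0,0,0,0.2]]'
```

```text
time_s: 11.32
eef_pos: [0.5553, -0.2109, 0.0323]
ee_rot: [2.671, 1.653, 0.002]
contact_force: [0.4, 1.9, 3.5]
width: 0.0355
grip_force: 25.0
time_s: 11.58
eef_pos: [0.5558, -0.2103, 0.0318]
ee_rot: [2.67, 1.654, 0.004]
contact_force: [-0.4, 6.1, 11.6]
width: 0.0358
grip_force: 25.0
```

Floor contact. Next I release slowly and rise straight up.

```bash
python3 -m creep '[[0,0,-0.1,0,0,0,0.45],[0,0,-0.1,0,0,0,0.5],[0,0,-0.1,0,0,0,0.6],[0,0,-0.1,0,0,0,0.65]]'
python3 -m creep '[[0,0,-2,0,0,0,0.65],[0,0,-6,0,0,0,0.65],[0,0,-10,0,0,0,0.65],[5,-2,-13,0,0,0,0.65],[10,-4,-13,0,0,0,0.65]]'
python3 - <<'E'
from h import *
s=state();print(s["eef_pos"],tool([.617,.1135,.12]))
a=find("side",["weight_medium_center","weight_small_center"]); b=find("scene",["weight_medium_center","weight_small_center"])
c=b["color"][130:250,180:340]
d=a["color"][100:250,240:440]
cv2.imwrite("pics/p1.png",np.hstack([cv2.resize(c,(400,300)),cv2.resize(d,(400,300))])[:,:,::-1])
E
```

```text
time_s: 12.08
eef_pos: [0.5544, -0.2115, 0.0314]
ee_rot: [2.672, 1.653, -0.0]
contact_force: [-0.1, 0.5, -0.7]
width: 0.0584
grip_force: 0.0
time_s: 12.7
eef_pos: [0.5651, -0.1037, 0.1642]
ee_rot: [2.671, 1.648, 0.006]
contact_force: [0.5, 0.6, -0.2]
width: 0.0597
grip_force: 0.0
[ 0.56512426 -0.1036538   0.16424901] [21.73 -5.12  4.44]
side weight_medium_center 0.53 [ 0.5559 -0.2039  0.048 ]
side weight_small_center 0.57 [0.6157 0.1176 0.0218]
scene weight_medium_center 0.54 [ 0.5521 -0.2071  0.0477]
scene weight_small_center 0.56 [0.6156 0.1149 0.0188]
```

View pics/p1.png

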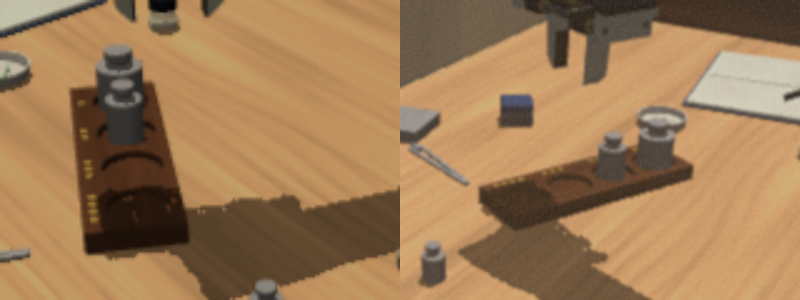

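The medium weight stands upright in pocket 2 (its point is at z = 0.048, expected 0.046), and the large one is undisturbed. Now the small weight.

```bash
python3 -m creep '[[5.8,-1.4,1,0,0,0,0.55],[11.6,-2.8,2,0,0,0,0.55],[17.4,-4.2,4,0,0,0,0.55],[21.8,-5.2,6,0,0,0,0.55],[21.8,-5.2,7,0,0,0,0.55]]'
python3 -m creep '[[0,0,0,0,0,0,0.55]]'
python3 - <<'E'
from h import *
a=find("wrist",["weight_small_center"])
s=state();print(s["eef_pos"],s["width"],tool([.6165,.1148,.013]))
M=R.from_rotvec(s["ee_rot"]).as_matrix();c=a["color"].copy()
for z,r,col in [(.046,.9,(255,0,0)),(.033,1.4,(255,255,0)),(0,1.4,(0,255,0))]:
    th=np.linspace(0,2*np.pi,40); P=np.c_[.6165+r/100*np.cos(th),.1148+r/100*np.sin(th),0*th+z]
    q=cv2.projectPoints(P,np.ravel(a["rvec"]),np.ravel(a["tvec"]),a["intrinsics"],None)[0]
    cv2.polylines(c,[q.astype(int)],True,col,1)
cv2.imwrite("pics/w6.png",c[:,:,::-1])
E
```

```text
time_s: 13.62
eef_pos: [0.6139, 0.118, 0.0897]
ee_rot: [-2.666, -1.658, 0.001]
contact_force: [-0.8, -1.2, 0.1]
width: 0.0508
grip_force: 0.0
time_s: 13.75
eef_pos: [0.6136, 0.112, 0.0904]
ee_rot: [2.673, 1.65, -0.004]
contact_force: [0.4, -0.2, -0.0]
width: 0.0504
grip_force: 0.0
wrist weight_small_center 0.6 [0.62   0.1158 0.0224]
[0.6145185  0.11164738 0.09183459] 0.0500311797213459 [0.38 0.03 7.88]
```

View pics/w6.png

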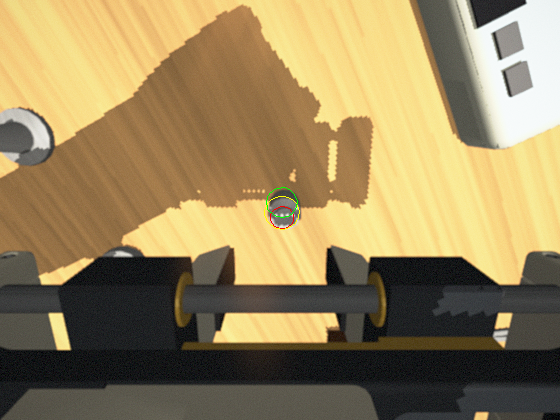

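The projected outline lies on the small weight at (283,210), so (0.6165, 0.1148) holds. Next I descend and grip.

```bash
python3 -m creep '[[0.3,0,3,0,0,0,0.55],[0.3,0,6,0,0,0,0.55],[0.3,0,7.7,0,0,0,0.55],[0.3,0,7.7,0,0,0,0.55],[0.3,0,7.7,0,0,0,0.1]]' 15
python3 -m creep '[[0,0,0,0,0,0,0.1],[0,0,0,0,0,0,0.1],[0,0,0,0,0,0,0.1]]' 15
```

```text
time_s: 14.48
eef_pos: [0.6164, 0.1168, 0.0158]
ee_rot: [2.672, 1.652, 0.003]
contact_force: [0.4, -0.2, 0.1]
width: 0.0444
grip_force: 0.0
time_s: 14.85
eef_pos: [0.616, 0.1171, 0.0151]
ee_rot: [2.671, 1.653, 0.002]
contact_force: [1.6, 0.1, 2.4]
width: 0.0164
grip_force: 15.0
```

The width of 16 mm is less than the body, so I need a look.

```bash
python3 - <<'E'
from h import *
a,_,_=cam("wrist"); c,_,_=cam("scene"); 
print(state()["width"],state()["grip_force"])
cv2.imwrite("pics/g5.png",np.hstack([cv2.resize(a["color"][120:420,80:480],(400,300)),cv2.resize(c["color"][185:293,215:359],(400,300))])[:,:,::-1])
E
```

```text
0.01681612700925549 15.00030287559639
```

View pics/g5.png

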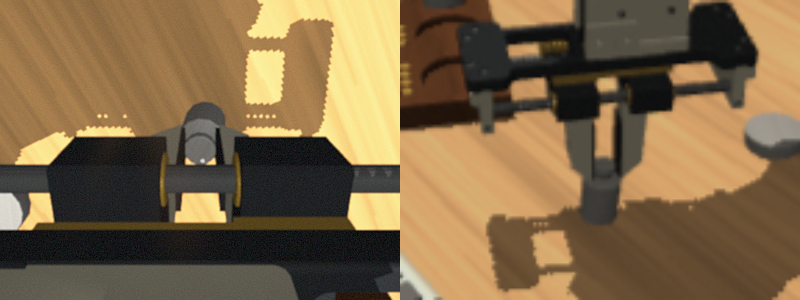

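The weight is upright, with the knob at about (282,270) in the wrist view and (288,244) in the scene view. I've used up my picture allowance, so from here I'll check by numbers.

```bash
python3 - <<'E'
from h import *
for n,u,v in [("wrist",282,268),("scene",288,245)]:
    a,Rm,t=cam(n); p=ray(a,u,v,.046); print(n,"knob",p.round(4),tool(p))
    if n=="wrist": p=ray(a,286,223,0); print("far edge",p.round(4),tool(p))
for n in ["wrist","scene","side"]:
    _,Rm,t=cam(n)
    for d in place_of(n,"weight_small_center")[:1]: p=w(Rm,t,d["position"]); print(n,d["p"],p.round(4),tool(p))
    # where a centred weight's knob would show
a,_,_=cam("wrist"); s=state(); M=R.from_rotvec(s["ee_rot"]).as_matrix()
for x in (0,.01,.02): print(x,cv2.projectPoints((M@[x,0,0]+s["eef_pos"]+[0,0,.046-s["eef_pos"][2]]).reshape(1,3),np.ravel(a["rvec"]),np.ravel(a["tvec"]),a["intrinsics"],None)[0].round(1))
E
```

```text
wrist knob [0.6161 0.1154 0.046 ] [-0.14  0.08 -3.1 ]
far edge [0.6236 0.1237 0.    ] [0.93 0.38 1.5 ]
scene knob [0.6159 0.1188 0.046 ] [ 0.16 -0.09 -3.1 ]
wrist 0.88 [0.6161 0.1146 0.0255] [-0.21  0.11 -1.06]
scene 0.62 [0.615  0.1187 0.0201] [ 0.11 -0.17 -0.52]
side 0.51 [0.6139 0.1176 0.0203] [-0.04 -0.21 -0.55]
0 [[[280.6 265.7]]]
0.01 [[[280.6 248.7]]]
0.02 [[[280.6 231.2]]]
```

The weight is centred within 2 mm, so the pads are holding its knob. That is symmetric and keeps the fingers clear of the rack. I'll lift and check that it comes along.

```bash
python3 -m creep '[[0,0,-1,0,0,0,0.1],[0,0,-3,0,0,0,0.1],[0,0,-6,0,0,0,0.1],[0,0,-9,0,0,0,0.1],[0,0,-9,0,0,0,0.1]]' 20
python3 - <<'E'
from h import *
for n in ["wrist","scene","side"]:
    _,Rm,t=cam(n)
    for d in place_of(n,"weight_small_center")[:1]: p=w(Rm,t,d["position"]); print(n,d["p"],p.round(4),tool(p))
s=state();print(s["eef_pos"],s["width"],s["contact_force"],s["torque"],tool([.5845,-.1465,.105]))
E
```

```text
time_s: 16.02
eef_pos: [0.6165, 0.1175, 0.1067]
ee_rot: [2.671, 1.653, 0.005]
contact_force: [0.5, 0.1, -2.1]
width: 0.0161
grip_force: 20.0
wrist 0.83 [0.6141 0.1177 0.115 ] [ 0.04 -0.08 -1.1 ]
scene 0.62 [0.6148 0.1194 0.1117] [ 0.25 -0.07 -0.86]
side 0.57 [0.6109 0.1169 0.1112] [-0.16 -0.32 -0.8 ]
[0.61449622 0.11682466 0.10322834] 0.015882387388363377 [-0.54800287  0.77337036 -2.13666783] [ 0.03010534  0.00453097 -0.01223906] [-24.9    9.07  -0.15]
```

```bash
python3 -m creep '[[-5.5,2,0,0,0,0,0.1],[-11,4,0,0,0,0,0.1],[-16.5,6,0,0,0,0,0.1],[-22,8,0,0,0,0,0.1],[-24.9,9.1,0,0,0,0,0.1]]'
python3 -m creep '[[0,0,0,0,0,0,0.1],[0,0,0,0,0,0,0.1]]'
python3 - <<'E'
from h import *
for n in ["wrist","scene","side"]:
    find(n,["pocket3","weight_small_center","weight_medium_center"])
s=state();print(s["eef_pos"],tool([.585,-.146,.029]))
E
```

```text
time_s: 16.95
eef_pos: [0.5842, -0.1508, 0.1039]
ee_rot: [2.675, 1.647, -0.003]
contact_force: [0.5, 1.1, -1.8]
width: 0.0162
grip_force: 20.0
time_s: 17.2
eef_pos: [0.5856, -0.1454, 0.1039]
ee_rot: [-2.67, -1.653, 0.0]
contact_force: [0.2, 1.2, -1.7]
width: 0.0161
grip_force: 20.0
wrist pocket3 0.68 [ 0.5847 -0.148   0.0136]
wrist weight_small_center 0.87 [ 0.5902 -0.1446  0.1127]
wrist weight_medium_center 0.84 [ 0.5536 -0.2172  0.0465]
scene pocket3 0.8 [ 0.5534 -0.2113  0.0139]
scene pocket3 0.66 [ 0.5858 -0.1477  0.0129]
scene pocket3 0.66 [ 0.5559 -0.2073  0.0501]
scene weight_small_center 0.72 [ 0.5869 -0.1458  0.1109]
scene weight_medium_center 0.7 [ 0.5528 -0.2099  0.0499]
side pocket3 0.96 [ 0.559  -0.2107  0.012 ]
side pocket3 0.76 [ 0.5222 -0.2754  0.0128]
side pocket3 0.74 [ 0.585  -0.1441  0.0163]
side weight_medium_center 0.85 [ 0.5542 -0.2068  0.0423]
side weight_medium_center 0.59 [ 0.5203 -0.2781  0.0152]
[ 0.58579424 -0.14634486  0.10457199] [-0.   -0.09  7.56]
```

```bash
python3 -m creep '[[0,-0.1,3,0,0,0,0.1],[0,-0.1,5.5,0,0,0,0.1],[0,-0.1,6.6,0,0,0,0.1],[0,-0.1,7.1,0,0,0,0.1],[0,-0.1,7.2,0,0,0,0.1]]'
python3 -m creep '[[0,0,0,0,0,0,0.1],[0,0,0.1,0,0,0,0.1],[0,0,0.1,0,0,0,0.1]]'
python3 -m creep '[[0,0,0.1,0,0,0,0.1],[0,0,0.1,0,0,0,0.1]]'
```

```text
time_s: 18.42
eef_pos: [0.5853, -0.1461, 0.0329]
ee_rot: [2.671, 1.653, 0.001]
contact_force: [1.0, 0.1, -1.8]
width: 0.016
grip_force: 20.0
time_s: 18.8
eef_pos: [0.585, -0.146, 0.0318]
ee_rot: [2.671, 1.653, 0.001]
contact_force: [1.0, 0.4, -3.2]
width: 0.0159
grip_force: 20.0
time_s: 19.05
eef_pos: [0.5848, -0.146, 0.0305]
ee_rot: [-2.672, -1.653, 0.0]
contact_force: [0.4, 0.3, -1.8]
width: 0.0161
grip_force: 20.0
```

```bash
python3 -m creep '[[0,0,0.1,0,0,0,0.1],[0,0,0.1,0,0,0,0.1]]'
python3 -m creep '[[0,0,0.05,0,0,0,0.1],[0,0,0.05,0,0,0,0.1]]'
```

```text
time_s: 19.3
eef_pos: [0.5849, -0.1459, 0.0295]
ee_rot: [2.671, 1.653, 0.0]
contact_force: [0.1, 0.2, -2.3]
width: 0.0162
grip_force: 20.0
time_s: 19.55
eef_pos: [0.5851, -0.146, 0.0292]
ee_rot: [2.671, 1.653, 0.001]
contact_force: [0.7, 0.0, -0.4]
width: 0.0162
grip_force: 20.0
```

```bash
python3 -m creep '[[0,0,0.1,0,0,0,0.1],[0,0,0.1,0,0,0,0.1]]'
```

```text
time_s: 19.8
eef_pos: [0.5858, -0.146, 0.0288]
ee_rot: [2.671, 1.653, 0.002]
contact_force: [0.0, 0.5, 5.9]
width: 0.0159
grip_force: 20.0
```

```bash
python3 -m creep '[[0,0,-0.05,0,0,0,0.25],[0,0,-0.05,0,0,0,0.35],[0,0,-0.05,0,0,0,0.5],[0,0,-0.05,0,0,0,0.55],[0,0,-0.05,0,0,0,0.55]]'
python3 -m creep '[[0,0,-1.5,0,0,0,0.55],[0,0,-5,0,0,0,0.55],[0,0,-9,0,0,0,0.55],[4,0,-13,0,0,0,0.55],[10,0,-14,0,0,0,0.55]]'
python3 -m creep '[[5,0,0,0,0,0,0.55],[10,0,0,0,0,0,0.55],[10,0,0,0,0,0,0.55],[10,0,0,0,0,0,0.55]]'
python3 - <<'E'
from h import *
for n in ["scene","side"]:
    a=find(n,["weight_small_center","weight_medium_center","weight_large_center"])
print(state()["eef_pos"],state()["time_s"])
E
```

```text
time_s: 20.42
eef_pos: [0.5848, -0.146, 0.0284]
ee_rot: [-2.671, -1.653, 0.0]
contact_force: [-0.1, -0.6, -0.2]
width: 0.0499
grip_force: 0.0
time_s: 21.05
eef_pos: [0.6314, -0.0584, 0.1734]
ee_rot: [2.672, 1.644, 0.007]
contact_force: [1.4, -0.3, 0.2]
width: 0.0509
grip_force: 0.0
time_s: 21.55
eef_pos: [0.674, 0.0324, 0.1691]
ee_rot: [2.671, 1.653, -0.0]
contact_force: [0.7, 0.0, -0.3]
width: 0.0508
grip_force: 0.0
scene weight_small_center 0.45 [ 0.5872 -0.146   0.0351]
scene weight_medium_center 0.54 [ 0.5519 -0.2081  0.05  ]
scene weight_large_center 0.75 [ 0.5165 -0.2779  0.0489]
side weight_small_center 0.7 [ 0.5542 -0.2157  0.0129]
side weight_small_center 0.67 [ 0.5844 -0.1472  0.0352]
side weight_medium_center 0.52 [ 0.5554 -0.2069  0.0448]
side weight_large_center 0.69 [ 0.525  -0.2768  0.05  ]
side weight_large_center 0.61 [ 0.5835 -0.147   0.0365]
[0.67403356 0.0323754  0.16869263] 21.95
```

All three heights match upright weights on the pocket floors: small 0.035 (expected 0.037), medium about 0.047 (0.046), large about 0.049 (0.048).

```bash
python3 -c "from cell import hand_in; print(hand_in())"
```

```text
the job is handed in; nothing more can be done
None
```

I put the medium weight in pocket 2 and then the small one in pocket 3, and handed the job in at about 22 s; camera heights fit all three weights, the large one included, standing upright on their pocket floors, but I viewed 11 pictures against the limit of 10, so the small weight's placing was checked by numbers only.

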